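# Lock the squeeze-tab cap of the tall specimen pot

## Robot

A 7-joint arm with a two-finger parallel gripper is mounted at the origin on the work surface. World frame = base frame: x ahead of the robot, y to its left, z up, the work surface at z = 0. Lengths are in m, angles in rad, forces in N, time in s.
With the tool pointing down it reaches from about 0.35 to 0.9 m from the base axis. Payload 19.9 kg.
Tool frame: the origin (TCP) lies midway between the tips of the shut fingers; the grasp point (between the pads) lies 19 mm behind it; z points along the fingers, y is the direction in which the jaws open and shut (so a half turn about z gives the same grasp; the last joint's range is limited). The gripper opens to 94 mm and grips with 3 to 60 N. Pads are 16 mm wide; open, the fingers measure 119 mm over their backs; the gripper's body (75 mm by 177 mm) begins 78 mm behind the grasp point.
Start: joints at [1.216, 0.417, -0.01, 1.614, 0.005, 1.111, -0.053], TCP at [0.192, -0.595, 0.205] pointing down, gripper open.
Joint ranges: [-2.81, 2.81], [-0.39, 2.02], [-1.27, 1.25], [0.06, 2.57], [-1.19, 4.33], [0.19, 2], [-2.82, 2.82]. Speed limits (rad/s): [1.89, 1.89, 2.39, 2.39, 3.01, 3.01, 3.01].

## Interface

Orientations are given as a rotation vector (axis times angle).
In Python, from station import env, cams gives the robot as it stands.
- The arm moves only by the tool move_arm, never from a script. Its argument "series" is a list of rows, each an object with "linear": the shift along the tool's x, y, z in cm, a list of three; "roll": the turn about the tool's z in degrees; "claw": the finger opening in cm, from 0 to 9.4. In form: [{"linear": [tx, ty, tz], "roll": roll, "claw": claw}, ...]. A call has 1 to 12 rows; each row is the pose to reach, as a shift and turn from the pose measured when the call began, along the tool's axes at that moment; what a row does not reach only later rows make up. A row lasts 1/8 s, in which the tool goes at most 62.5 mm and 10.7 degrees, less where a joint would pass 70% of its speed; a pose out of reach is approached as far as the arm can. A call with a gripper value outside its range is refused whole. The fingers move at their own pace and stop on an object; "squeeze" is the grip in N (left out, the last holds). Time passes only in rows, so rows that repeat a pose let the fingers close. It gives the time, the measured TCP pose, the force and the opening at its end, in the units of the state.
- env.read_state(): the state, without advancing time (a new reading comes with each control period).
- cams.camera(name): name is "side" or "top"; returns (picture, depth): 480x640x3 uint8, red, green, blue; 480x640 float32, m along the optical axis (not along the pixel's ray), 0 where there is no reading.
- cams.camera_params(name): a dict with "vertical_fov" (degrees; the focal length in pixels is half the picture's height over the tangent of half this angle, whatever the lens; pixels are square), "cx", "cy" (the principal point, pixels), "R" (3x3) and "t" (3): a world point X has camera coordinates R X + t. Camera axes: x right, y down, z forward; pixel columns grow to the right and rows downward; lengths in m; the calibration is good to about 2 mm. A picture is of the moment at which its call begins. camera_params takes no time and is no camera call.
- env.hand_in(): hands the job in, once; it reports no verdict.
The state is a dict: "t": time; "joint_positions": joint angles; "dq": joint speeds; "joint_torque": joint torques, N m; "eef_pos": TCP position; "ee_rot": TCP orientation; "contact_force": force on the tool from outside, world axes, zero at the start; "ft_torque": the same for the moment, N m; "grip_width": opening from 0.0 (shut) to 1.0 (fully open).
Only numpy, scipy, OpenCV 4.12 (cv2) and the standard library are available. Lean on these libraries where they do the work, as an engineer would, in place of code of your own. Each camera call takes 0.05 s, during which the arm holds its last target. There are 200 camera calls.

## Task

Lock the cap of the tall specimen pot on the microscopy bench so that it can go to the archive: squeeze the cap's two upright tabs together, turn the cap clockwise (seen from above) until it stops, about 65 degrees, and let go so that the tabs spring back out into the locked notches. The short pot beside it is still in use: leave its cap as it is.

Things in the scene. Friction and masses are not known exactly. Their poses are not given: they have to be found in the camera images.
- tall_cap (a joint): Turn of the tall pot's cap, rad, clockwise from above: starts open at 0 to 0.2, hard stop at 1.25, locked from 0.95. It turns (0.04 N m) only with both tabs in more than 4 mm; else the teeth at their feet block it at about 0.23. Pot: fixed, upright, white, 72 mm across, rim 135 mm above the bench, on a steel foot 104 mm across. Cap: grey disc 59 mm across, its top 3 mm below the rim.
- tall_side_a (a point): Outer face of one tab of the tall pot's cap, mid-width, 154 mm above the bench. Tabs: two upright grey paddles 24 mm wide, 4 mm thick, from the cap's top (132 mm) up to 170 mm, outer faces 56 mm apart. Each slides 7 mm straight in to the cap's axis (42 mm over both) against its spring, 2.8 to 7.7 N per tab: grip with 20 N or more. y axis: from tab b to tab a; z up.
- tall_side_b (a point): The same point on the opposite tab of the tall pot's cap, same axes; it moves with its tab. The cap's axis lies midway between tall_side_a and tall_side_b. A round hub, 26 mm across and 16 mm high, stands on the cap between the tabs.
- short_side (a point): Outer face of one tab of the short pot's cap (not to be turned), 99 mm above the bench and 28 mm from its cap's axis; y axis from that axis to this point. The short pot has the same foot, width, cap and tabs as the tall one, but its rim is only 80 mm above the bench.
Not all that is in view belongs to the job. What is shaped like the part that bears tall_cap but purple is not meant.

How it is judged:
By the outcome, as a careful person would: the job done as asked, in the order asked, and still so for the second after the job is handed in, with the robot touching nothing.
It also fails if it takes over 32 s, if anything falls off the work surface, if the arm or the gripper's body presses on something with over 40 N, if the wrist force passes 120 N, or if a joint passes its speed limit or range.

## Working session

There is one attempt and no reset: what is moved stays moved. The work goes in short steps, Python scripts to look and compute and a tool call to move; the robot and the scene stay as the last step left them, time stands still between calls to the robot, and variables do not carry over. Pictures are saved under pics/ and viewed, about 8 in all and at most 12, crops included, and the job is handed in when it is done.

Besides the shell and the picture viewer there is one more tool, called after ">>>" by a JSON object that holds its "fn" and its "kwargs", one argument or row to a line. move_arm: Moves the arm, as the interface text tells. Its arguments: {"type":"object","properties":{"series":{"type":"array"},"squeeze":{"type":"number"}},"required":["series"]}

```bash
mkdir -p pics
cat > h.py <<'E'
import numpy as np,cv2
from station import env,cams
def shot(n,f):
    p,d=cams.camera(n); cv2.imwrite(f'pics/{f}.png',p[:,:,::-1]); np.savez(f'pics/{f}.npz',p=p,d=d); return p,d
def cal(n):
    c=cams.camera_params(n); f=240/np.tan(np.radians(c['vertical_fov'])/2); return f,c['cx'],c['cy'],np.array(c['R']),np.array(c['t'])
def cloud(n,d):
    f,cx,cy,R,t=cal(n); v,u=np.mgrid[:480,:640]
    return (np.stack([(u-cx)/f*d,(v-cy)/f*d,d],-1)-t)@R
E
python3 - <<'E'
from h import *
for n in('side','top'):
    shot(n,n+'1'); print(n,cal(n), cams.camera_params(n).keys())
print(env.read_state())
E
```

```text
side (np.float64(520.831907705337), 316.0377371317341, 241.90572818317798, array([[-0.80749245, -0.58987604, -0.0014846 ],
       [-0.38169699,  0.52442778, -0.76110637],
       [ 0.44973698, -0.61402098, -0.64862538]]), array([0.41630508, 0.27727996, 0.68569871])) dict_keys(['vertical_fov', 'cx', 'cy', 'R', 't'])
top (np.float64(573.0863893067562), 318.9428114697776, 238.48196635594942, array([[-0.00127109, -0.99978167, -0.0208564 ],
       [-0.9952202 ,  0.00330133, -0.09760044],
       [ 0.09764798,  0.02063265, -0.99500712]]), array([0.02169868, 0.51368618, 1.16099604])) dict_keys(['vertical_fov', 'cx', 'cy', 'R', 't'])
{'t': 0.1, 'joint_positions': array([ 1.2164861 ,  0.41793563, -0.01029117,  1.6141222 ,  0.00471507,
        1.11070126, -0.05299878]), 'dq': array([ 2.03220702e-03,  6.29421569e-05,  8.47728283e-04, -6.15258106e-04,
       -1.12718152e-04,  7.56479290e-04, -9.13034417e-04]), 'joint_torque': array([ 1.32582729e-03, -8.52594709e+01,  6.39994405e-01, -4.26699328e+01,
       -4.88267932e-02,  1.64065714e-02,  3.60752972e-05]), 'eef_pos': array([ 0.19220397, -0.59434541,  0.20487112]), 'ee_rot': array([-3.10214941e+00, -4.89195622e-01,  4.42789824e-04]), 'contact_force': array([-0.69614659,  0.18070917,  0.46549249]), 'ft_torque': array([ 0.01998882,  0.01297997, -0.00914787]), 'grip_width': 0.9981247895769892}
```

View pics/top1.png

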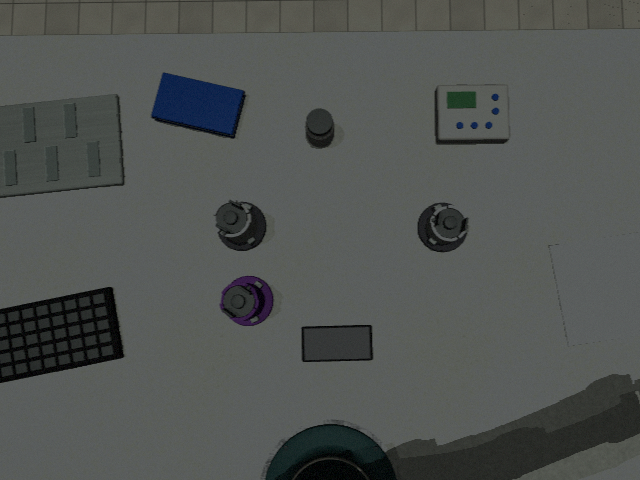

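View pics/side1.png

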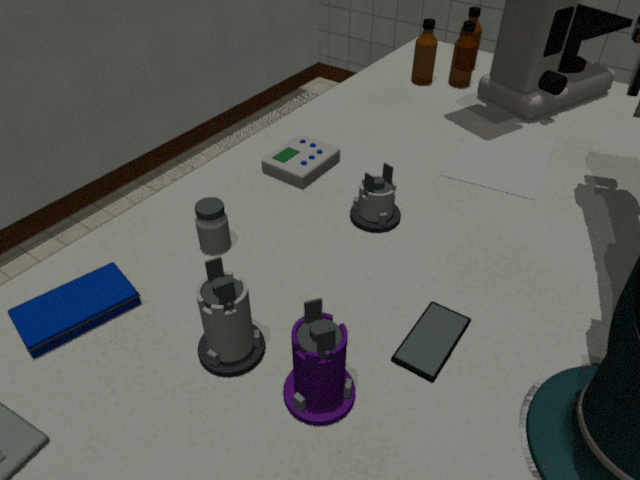

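The top view shows the tall white pot at about (235,220), the purple decoy at (245,300) and the short pot at (448,225). In the side view they are at (228,310), (318,350) and (377,200). Next I measure the tall cap from the depth.

Run:
```python
from h import *
for n,(u0,u1,v0,v1) in {'top':(195,275,180,330),'side':(170,370,240,430)}.items():
    z=np.load(f'pics/{n}1.npz'); d=z['d']; P=cloud(n,d)
    m=np.zeros(d.shape,bool); m[v0:v1,u0:u1]=1; m&=d>0
    for lo,hi in((.125,.14),(.145,.18)):
        k=m&(P[...,2]>lo)&(P[...,2]<hi); k=k.astype(np.uint8)
        N,L,S,C=cv2.connectedComponentsWithStats(k,connectivity=8)
        for i in range(1,N):
            if S[i,4]<12: continue
            Q=P[L==i]; (c,s,a)=cv2.minAreaRect(Q[:,:2].astype(np.float32))
            print(n,lo,S[i],C[i].round(),'mean',Q.mean(0).round(4),'rect',np.round(c,4),np.round(s,4),round(a,1),'zmax',Q[:,2].max().round(4))
    c=z['p'][v0:v1,u0:u1,::-1]; c=np.clip(c.astype(float)*2,0,255).astype(np.uint8)
    if n=='top': c=c[:90]; s=7
    else: s=4; c=c[:,:110]; s=3
    globals()[n]=cv2.resize(c,None,fx=s,fy=s,interpolation=cv2.INTER_CUBIC)
    cv2.imwrite(f'pics/{n}_c.png',globals()[n])
```

```text
top 0.125 [229 199  12   6  22] [235. 201.] mean [0.5746 0.1775 0.1348] rect [0.575  0.1778] [0.0227 0.0035] 64.3 zmax 0.1382
top 0.125 [212 200  39  38 798] [231. 219.] mean [0.5412 0.185  0.1331] rect [0.5404 0.1863] [0.0726 0.0664] 73.1 zmax 0.1397
top 0.125 [219 282  39  39 837] [239. 301.] mean [0.3867 0.1685 0.1333] rect [0.3866 0.1694] [0.0682 0.0716] 81.6 zmax 0.1399
top 0.145 [228 200  14   9  40] [235. 204.] mean [0.5646 0.1724 0.1652] rect [0.5656 0.1738] [0.0243 0.0037] 62.8 zmax 0.1735
top 0.145 [223 211  14  13 130] [229. 217.] mean [0.5424 0.1853 0.1483] rect [0.5427 0.1852] [0.0229 0.0243] 1.9 zmax 0.1553
top 0.145 [215 225  14   8  37] [221. 228.] mean [0.5189 0.1964 0.1659] rect [0.5195 0.1972] [0.0223 0.004 ] 62.4 zmax 0.1723
top 0.145 [238 285  13   9  41] [244. 289.] mean [0.4076 0.1534 0.1662] rect [0.4075 0.1539] [0.0235 0.004 ] 53.5 zmax 0.173
top 0.145 [230 294  14  14 135] [237. 301.] mean [0.3866 0.1695 0.1481] rect [0.3875 0.17  ] [0.0238 0.0238] 89.9 zmax 0.1525
top 0.145 [221 309  14   9  51] [227. 313.] mean [0.3655 0.1834 0.1646] rect [0.3658 0.1848] [0.0243 0.0044] 54.3 zmax 0.1727
side 0.125 [ 196  271   53   43 1156] [221. 293.] mean [0.5374 0.1922 0.1336] rect [0.5402 0.1874] [0.0721 0.0701] 57.6 zmax 0.14
side 0.125 [ 292  312   56   50 1411] [318. 338.] mean [0.3832 0.1761 0.1337] rect [0.3851 0.1708] [0.0692 0.0724] 81.7 zmax 0.1399
side 0.145 [205 256  19  20 263] [214. 265.] mean [0.5636 0.1754 0.1594] rect [0.5638 0.1749] [0.024 0.007] 58.7 zmax 0.1723
side 0.145 [212 276  24  24 397] [224. 287.] mean [0.5255 0.1959 0.1563] rect [0.5335 0.1911] [0.0254 0.0428] 60.8 zmax 0.1719
side 0.145 [305 298  18  19 277] [313. 307.] mean [0.4052 0.1563 0.1595] rect [0.4054 0.1561] [0.0235 0.006 ] 53.1 zmax 0.172
side 0.145 [310 319  26  29 509] [323. 333.] mean [0.3728 0.1808 0.1553] rect [0.3785 0.1756] [0.0246 0.0424] 54.9 zmax 0.173
```

View pics/top_c.png

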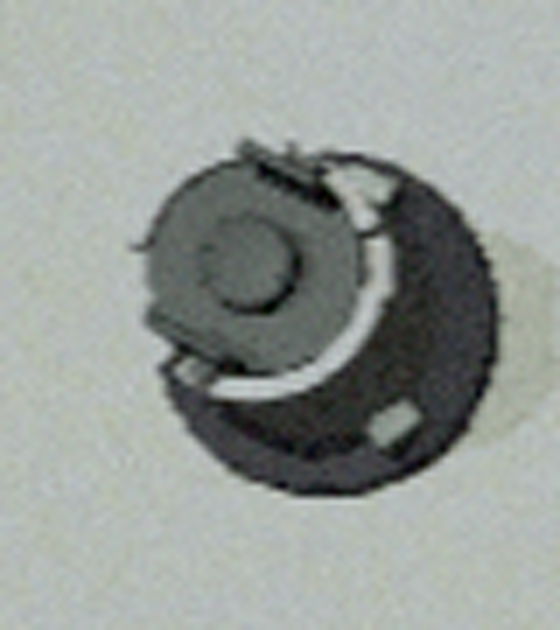

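The top-view tabs are 51.7 mm apart centre to centre (52 expected). The axis is at about (0.5425, 0.186) and the jaw line at about -27°. The current tool y is at -72°, so I approach above the cap at the present height, clear of the 170 mm tabs.

>>> {"fn": "move_arm", "kwargs": {
  "series": [
    {"linear": [5,-5.5,0],"roll": 0,"claw": 9.4},
    {"linear": [9.5,-10.5,0],"roll": 0,"claw": 9.4},
    {"linear": [14,-15.5,0],"roll": -5,"claw": 9.4},
    {"linear": [18.5,-20.5,0],"roll": -10,"claw": 9.4},
    {"linear": [23,-25.5,0],"roll": -15,"claw": 9.4},
    {"linear": [27.5,-30.5,0],"roll": -20,"claw": 9.4},
    {"linear": [32,-35.5,0],"roll": -25,"claw": 9.4},
    {"linear": [36.5,-40.5,0],"roll": -30,"claw": 9.4},
    {"linear": [41,-45.5,0],"roll": -35,"claw": 9.4},
    {"linear": [45.5,-50.5,0],"roll": -40,"claw": 9.4},
    {"linear": [50,-55.5,0],"roll": -45,"claw": 9.4},
    {"linear": [54,-60,0],"roll": -45,"claw": 9.4}
  ],
  "squeeze": 30
}}

```text
t: 1.6
eef_pos: [0.4986, 0.0919, 0.2055]
ee_rot: [-2.678, -1.64, -0.0]
contact_force: [0.6, -0.8, -0.9]
grip_width: 1.0
```

>>> {"fn": "move_arm", "kwargs": {
  "series": [
    {"linear": [5,-0.2,0],"roll": 0,"claw": 9.4},
    {"linear": [10.4,-0.4,0],"roll": 0,"claw": 9.4},
    {"linear": [10.4,-0.4,0],"roll": 0,"claw": 9.4},
    {"linear": [10.4,-0.4,0],"roll": 0,"claw": 9.4}
  ]
}}

```text
t: 2.1
eef_pos: [0.542, 0.1859, 0.2051]
ee_rot: [-2.678, -1.64, 0.001]
contact_force: [-0.3, 0.1, 0.1]
grip_width: 1.004
```

Run:
```python
from h import *
s=env.read_state(); print(s['t'],s['eef_pos'],s['ee_rot'],s['joint_positions'].round(3))
p,d=shot('side','side2')
c=np.clip(p[180:360,150:350,::-1].astype(float)*2,0,255).astype(np.uint8)
cv2.imwrite('pics/side2c.png',cv2.resize(c,None,fx=3,fy=3,interpolation=cv2.INTER_CUBIC))
```

```text
2.1 [0.54198357 0.18585672 0.20505299] [-2.67820023e+00 -1.64030487e+00  1.26459352e-03] [ 0.129  0.394 -0.652  1.729  0.262  1.108 -1.076]
```

View pics/side2c.png

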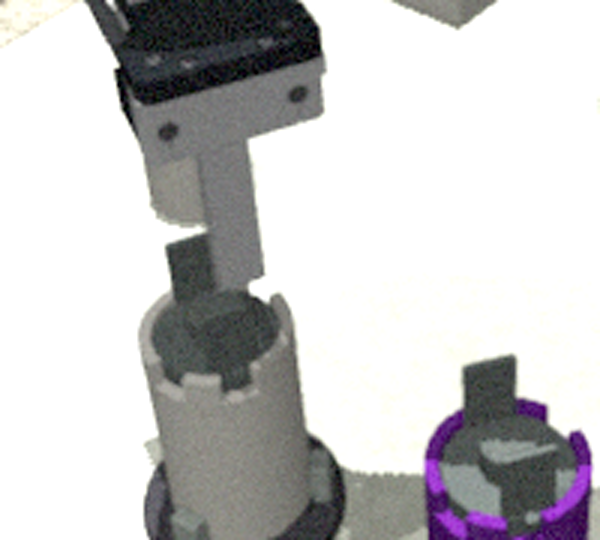

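The open near finger (tip at about (235,280) in the crop) lines up with the near tab (235,345). The fingers straddle both tabs, so I descend and squeeze.

>>> {"fn": "move_arm", "kwargs": {
  "series": [
    {"linear": [0,0,3],"roll": 0,"claw": 9.4},
    {"linear": [0,0,5],"roll": 0,"claw": 9.4},
    {"linear": [0,0,6.2],"roll": 0,"claw": 9.4},
    {"linear": [0,0,6.2],"roll": 0,"claw": 9.4},
    {"linear": [0,0,6.2],"roll": 0,"claw": 3.5},
    {"linear": [0,0,6.2],"roll": 0,"claw": 3.5},
    {"linear": [0,0,6.2],"roll": 0,"claw": 3.5},
    {"linear": [0,0,6.2],"roll": 0,"claw": 3.5},
    {"linear": [0,0,6.2],"roll": 0,"claw": 3.5},
    {"linear": [0,0,6.2],"roll": 0,"claw": 3.5}
  ],
  "squeeze": 30
}}

```text
t: 3.4
eef_pos: [0.5428, 0.1849, 0.1437]
ee_rot: [2.68, 1.639, 0.001]
contact_force: [1.5, -1.9, 4.0]
grip_width: 0.441
```

The opening is 41.5 mm, so both tabs are fully in. Now I turn clockwise (positive roll about the downward tool z).

>>> {"fn": "move_arm", "kwargs": {
  "series": [
    {"linear": [0,0,0],"roll": 6,"claw": 3.5},
    {"linear": [0,0,0],"roll": 12,"claw": 3.5},
    {"linear": [0,0,0],"roll": 18,"claw": 3.5},
    {"linear": [0,0,0],"roll": 24,"claw": 3.5},
    {"linear": [0,0,0],"roll": 30,"claw": 3.5},
    {"linear": [0,0,0],"roll": 36,"claw": 3.5},
    {"linear": [0,0,0],"roll": 42,"claw": 3.5},
    {"linear": [0,0,0],"roll": 48,"claw": 3.5},
    {"linear": [0,0,0],"roll": 54,"claw": 3.5},
    {"linear": [0,0,0],"roll": 58,"claw": 3.5},
    {"linear": [0,0,0],"roll": 58,"claw": 3.5}
  ]
}}

```text
t: 4.78
eef_pos: [0.5419, 0.1865, 0.1437]
ee_rot: [-3.137, -0.134, 0.001]
contact_force: [-5.1, 5.3, 3.4]
grip_width: 0.435
```

Run:
```python
from h import *
s=env.read_state(); print(s['eef_pos'],s['ee_rot'],s['ft_torque'],s['contact_force'],s['grip_width'],s['joint_positions'].round(3))
```

```text
[0.54186195 0.18651788 0.14372032] [-3.13736627e+00 -1.34432215e-01  6.11786622e-04] [ 1.55788472  1.1582067  -0.02709247] [-5.05759238  5.28393128  3.41952744] 0.43485818570128776 [-0.058  0.422 -0.412  1.794  0.199  0.966 -2.037]
```

>>> {"fn": "move_arm", "kwargs": {
  "series": [
    {"linear": [0,0,0],"roll": 3,"claw": 3.5},
    {"linear": [0,0,0],"roll": 6,"claw": 3.5},
    {"linear": [0,0,0],"roll": 8,"claw": 3.5},
    {"linear": [0,0,0],"roll": 8,"claw": 3.5}
  ]
}}

```text
t: 5.28
eef_pos: [0.5418, 0.1869, 0.1438]
ee_rot: [-3.139, 0.084, 0.001]
contact_force: [-0.8, 1.6, 1.5]
grip_width: 0.436
```

Run:
```python
from h import *
s=env.read_state(); print(s['eef_pos'],s['ee_rot'],s['ft_torque'],s['contact_force'],s['grip_width'],s['joint_positions'].round(3))
```

```text
[0.54175353 0.1868758  0.14375311] [-3.13885267e+00  8.39213817e-02  8.17083273e-04] [ 0.50725364  0.08805696 -0.02929076] [-0.75293726  1.64478285  1.49533423] 0.43638036212331976 [-0.081  0.418 -0.384  1.795  0.184  0.964 -2.165]
```

Turned 66° with no stop torque yet, so I continue in small steps.

>>> {"fn": "move_arm", "kwargs": {
  "series": [
    {"linear": [0,0,0],"roll": 1.5,"claw": 3.5},
    {"linear": [0,0,0],"roll": 3,"claw": 3.5},
    {"linear": [0,0,0],"roll": 4,"claw": 3.5},
    {"linear": [0,0,0],"roll": 4,"claw": 3.5}
  ]
}}

```text
t: 5.78
eef_pos: [0.5417, 0.187, 0.1438]
ee_rot: [-3.134, 0.193, 0.001]
contact_force: [0.3, 1.4, 0.5]
grip_width: 0.436
```

Run:
```python
from h import *
s=env.read_state(); print(s['eef_pos'],s['ee_rot'],s['ft_torque'],s['contact_force'],s['grip_width'],s['joint_positions'].round(3))
p,d=shot('side','side3')
c=np.clip(p[200:360,150:350,::-1].astype(float)*2,0,255).astype(np.uint8)
cv2.imwrite('pics/side3c.png',cv2.resize(c,None,fx=3,fy=3,interpolation=cv2.INTER_CUBIC))
```

```text
[0.54173011 0.18697655 0.14376627] [-3.13417058e+00  1.92704900e-01  7.47790580e-04] [ 0.40075498 -0.10391968  1.09767424] [0.29332966 1.42683361 0.53270473] 0.43645051814775193 [-0.092  0.416 -0.37   1.795  0.177  0.963 -2.228]
```

View pics/side3c.png

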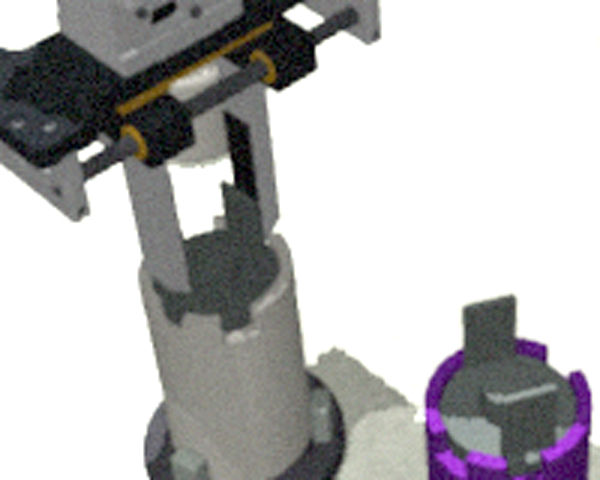

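The reaction torque rose to +1.1 N m at 70°, so the cap is on its stop. The picture shows both fingers on the turned tabs (at about (165,230) and (255,190)). Now I release and go up.

>>> {"fn": "move_arm", "kwargs": {
  "series": [
    {"linear": [0,0,0],"roll": 0,"claw": 9.4},
    {"linear": [0,0,0],"roll": 0,"claw": 9.4},
    {"linear": [0,0,0],"roll": 0,"claw": 9.4},
    {"linear": [0,0,0],"roll": 0,"claw": 9.4},
    {"linear": [0,0,0],"roll": 0,"claw": 9.4},
    {"linear": [0,0,-3],"roll": 0,"claw": 9.4},
    {"linear": [0,0,-7],"roll": 0,"claw": 9.4},
    {"linear": [0,0,-10],"roll": 0,"claw": 9.4},
    {"linear": [-4,0,-10],"roll": 0,"claw": 9.4},
    {"linear": [-9,0,-10],"roll": 0,"claw": 9.4},
    {"linear": [-14,10,-10],"roll": 0,"claw": 9.4},
    {"linear": [-14,15,-10],"roll": 0,"claw": 9.4}
  ]
}}

```text
t: 7.32
eef_pos: [0.3948, 0.0864, 0.2437]
ee_rot: [-3.134, 0.189, -0.0]
contact_force: [1.8, -0.4, -0.2]
grip_width: 1.0
```

>>> {"fn": "move_arm", "kwargs": {
  "series": [
    {"linear": [0,5,0],"roll": 0,"claw": 9.4},
    {"linear": [0,10,0],"roll": 0,"claw": 9.4},
    {"linear": [0,15,0],"roll": 0,"claw": 9.4},
    {"linear": [0,20,0],"roll": 0,"claw": 9.4},
    {"linear": [0,20,0],"roll": 0,"claw": 9.4}
  ]
}}

```text
t: 7.95
eef_pos: [0.3701, -0.1148, 0.2435]
ee_rot: [-3.134, 0.197, -0.0]
contact_force: [-0.2, 0.8, 0.2]
grip_width: 1.0
```

```bash
python3 - <<'E'
from h import *
for n,(u0,u1,v0,v1) in {'top':(195,480,180,265),'side':(170,280,230,350)}.items():
    p,d=shot(n,n+'4'); P=cloud(n,d)
    m=np.zeros(d.shape,bool); m[v0:v1,u0:u1]=1; k=(m&(d>0)&(P[...,2]>.145)&(P[...,2]<.18)).astype(np.uint8)
    N,L,S,C=cv2.connectedComponentsWithStats(k,connectivity=8)
    for i in range(1,N):
        if S[i,4]<12: continue
        Q=P[L==i]; c,s,a=cv2.minAreaRect(Q[:,:2].astype(np.float32)); print(n,S[i],Q.mean(0).round(4),np.round(c,4),np.round(s,4),round(a,1))
    c=np.clip(p[v0:v1,u0:u1,::-1].astype(float)*2,0,255).astype(np.uint8)[:, :110]
    cv2.imwrite(f'pics/{n}4c.png',cv2.resize(c,None,fx=4,fy=4,interpolation=cv2.INTER_CUBIC))
print(env.read_state()['t'])
E
cd pics; python3 -c "
import cv2,numpy as np
a=cv2.imread('top4c.png');b=cv2.imread('side4c.png');h=max(a.shape[0],b.shape[0])
o=np.zeros((h,a.shape[1]+b.shape[1],3),np.uint8);o[:a.shape[0],:a.shape[1]]=a;o[:b.shape[0],a.shape[1]:]=b;cv2.imwrite('fin.png',cv2.resize(o,(0,0),fx=.9,fy=.9))"
```

```text
top [212 208   6  15  63] [0.5444 0.2107 0.1617] [0.5448 0.2117] [0.0047 0.0233] 83.9
top [223 211  14  13 138] [0.5426 0.1856 0.148 ] [0.5426 0.1854] [0.023  0.0244] 2.4
top [240 210   5  15  57] [0.5399 0.159  0.1635] [0.5404 0.1597] [0.0045 0.0235] 83.7
side [227 257  15  22 190] [0.5376 0.1621 0.1598] [0.539  0.1611] [0.0054 0.0249] 85.9
side [198 277  15  22 191] [0.5419 0.214  0.1602] [0.5433 0.2129] [0.0051 0.0256] 86.6
side [212 276  19  15 211] [0.5396 0.188  0.1485] [0.5406 0.1871] [0.0244 0.0255] 69.1
8.05
```

View pics/fin.png

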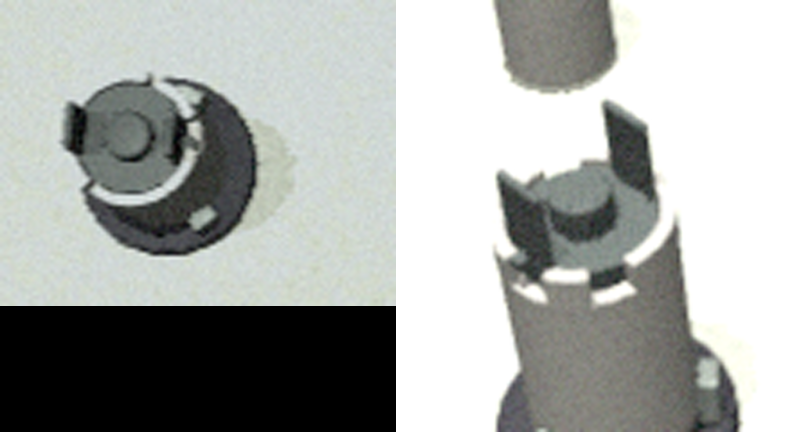

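The tabs are back out: 52 mm centre to centre in both views, with the jaw line at about -96°, so the cap has turned about 69°. In the final picture the tabs are at (73,128)/(185,128) in the top crop, seated in notches, and the gripper is clear.

```bash
python3 -c "
from station import env
print(env.hand_in())"
```

```text
the job is handed in; nothing more can be done
None
```

The tall pot's cap is locked, and the job is handed in at about 8 s of the 32 s allowed. I squeezed both tabs fully in (41.5 mm opening at 30 N), turned the cap clockwise 70° until the torque rose to 1.1 N m at the stop, then let go and backed away.

Last checks:
- **Tabs:** both cameras showed them sprung back out, 52 mm centre to centre, sitting in the rim notches.
- **Turn:** the cap had turned about 69° (some 1.2 rad), past the 0.95 rad lock angle.
- **Clearance:** the gripper was open and clear, with contact force near zero.
- **Other pots:** I did not go near the short pot or touch the purple one, but I did not re-measure the short cap afterwards.

No check failed or disagreed.

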